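# Start a load of spice jars and lids in the countertop jar washer

### The arm

A 6-joint arm with a two-finger parallel gripper is mounted at the origin on the work surface. World frame = base frame: x ahead of the robot, y to its left, z up, the work surface at z = 0. Lengths are in mm, angles in rad, forces in N, time in s.
With the tool pointing down it reaches from about 325 to 850 mm from the base axis. Payload 4.4 kg.
Tool frame: the origin (TCP) lies between the finger pads; the fingertips stand 14 mm ahead of it and the grasp point (between the pads) lies 5 mm behind it; z points along the fingers, y is the line along which they close (so a half turn about z gives the same grasp; the last joint's range is limited). The gripper opens to 94 mm and grips with 3 to 60 N. Pads are 16 mm wide; open, the fingers measure 119 mm over their backs; the gripper's body (75 mm by 177 mm) begins 78 mm behind the grasp point.
Start: joints at [-1.347, 0.207, 1.542, -0, 1.393, -0.15], TCP at [209.952, -535.301, 219.447] pointing down, gripper open.
Joint ranges: [-2.73, 2.73], [-0.86, 2.22], [0.23, 2.46], [-1.11, 4.25], [0.08, 2.63], [-2.82, 2.82]. Speed limits (rad/s): [2.79, 2.79, 3.14, 3.14, 3.14, 3.14].

### API

Orientations are given as a unit quaternion [x, y, z, w].
In Python, from bench import sensors, camera, camera_info, job_done, spotter gives the robot as it stands.
- The arm moves only by the shell command python3 -m pendant 'ROWS' [OPENING] [FORCE]. ROWS is JSON, a list of rows, each a list of 4 numbers: the shift along the tool's x, y, z in cm, then the turn about the tool's z in rad. In form: [[dx, dy, dz, turn], ...]. A call has 1 to 8 rows; each row shifts and turns the commanded pose from where the row before left it, along the tool's axes as they then stand; what a row does not reach is not made up. A row lasts 1/10 s, in which the tool goes at most 50 mm and 8.59 degrees, less where a joint would pass 70% of its speed; a pose out of reach is approached as far as the arm can. A call with a gripper value outside its range is refused whole. OPENING is the opening, from -1 (shut) to 1 (fully open), set as the call begins (- or left out, the last holds). The fingers move at their own pace and stop on an object; FORCE is the grip in N (left out, the last holds). Time passes only in rows, so rows that do not move let the fingers close. It gives the time, the measured TCP pose, the force, the opening and the grip force at its end, in the units of the state.
- sensors.get_obs(): the state, without advancing time (a new reading comes with each control period).
- camera(name): name is "scene" or "top"; returns (picture, depth): 480x640x3 uint8, blue, green, red; 480x640 float32, mm along the optical axis (not along the pixel's ray), 0 where there is no reading.
- camera_info(name): a dict with "fovy" (degrees; the focal length in pixels is half the picture's height over the tangent of half this angle, whatever the lens; pixels are square), "cx", "cy" (the principal point, pixels), "distortion" ([k1, k2, p1, p2, k3] as OpenCV has them; the pictures are not rectified), "R" (3x3) and "t" (3): a world point X has camera coordinates R X + t. Camera axes: x right, y down, z forward; pixel columns grow to the right and rows downward; lengths in mm; the calibration is good to about 2 mm. A picture is of the moment at which its call begins. camera_info takes no time and is no camera call.
- job_done(): hands the job in; it is judged then, once.
Trained networks look in the newest picture that a camera, given by its name, has taken for a name from the list of things; names that differ only in an ending like _2 or _b are one class to them, and where a whole thing is asked for, a point or a joint stands for the part that bears it (a point fixed in the world has none). Each returns a list of dicts, best first, with "confidence" (0 to 1); they miss things now and then, are a little off and sometimes report something else, mostly with a low value. They report only what shows in the picture. A call takes as long as a camera call. They do not tell look-alikes from the thing itself.
- spotter.look_for(camera, query): "centre" ([x, y, z] in mm, in world coordinates, good to about 4 mm: the middle of the surface that is visible of it).
- spotter.tip_of(camera, query): "centre" ([x, y, z] in mm, in world coordinates, good to about 4 mm: a listed point, or the origin of a listed thing).
The state is a dict: "clock": time; "joint_pos": joint angles; "dq": joint speeds; "tau": joint torques, N m; "ee_pos": TCP position; "orientation": TCP orientation; "ft_force": force on the tool from outside, world axes, zero at the start; "torque": the same for the moment, N m; "width": finger opening in mm; "grasp_force": force on a finger pad.
Only numpy, scipy, OpenCV 4.12 (cv2) and the standard library are available. Lean on these libraries where they do the work, as an engineer would, in place of code of your own. Each camera call takes 0.05 s, during which the arm holds its last target. There are 200 camera calls.

### The job

Put every empty upside-down spice jar and every loose brass lid into the washer's basket, jars still standing mouth down and lids flat with their open side down, side by side on the basket floor; leave the filled jars, the mill and the dish where they are. When all are in, press the detergent pump fully down and let it come up, then swing the washer's lid shut until its tab has snapped behind the rim and it stays shut, and finally turn the timer knob clockwise to its end stop.

Things in the scene. Friction and masses are not known exactly. Their poses are not given: they have to be found in the camera images.
- jar1: small white ceramic spice jar standing upside down (mouth down), 50 mm in diameter, 50 mm tall (the mouth's foot 45 mm in diameter), 100 g (varies), no lid: to be washed. Origin: centre of its underside as it stands; z up
- jar2: small white ceramic spice jar standing upside down (mouth down), 50 mm in diameter, 50 mm tall (the mouth's foot 45 mm in diameter), 100 g (varies), no lid: to be washed. Origin: centre of its underside as it stands; z up
- jar3: small white ceramic spice jar standing upside down (mouth down), 50 mm in diameter, 50 mm tall (the mouth's foot 45 mm in diameter), 100 g (varies), no lid: to be washed. Origin: centre of its underside as it stands; z up
- cap1: loose brass screw lid of a spice jar, a disc 50 mm in diameter and 20 mm high lying open side down, 50 g: to be washed. Origin: centre of its underside; z up
- cap2: loose brass screw lid of a spice jar, a disc 50 mm in diameter and 20 mm high lying open side down, 50 g: to be washed. Origin: centre of its underside; z up
- cap3: loose brass screw lid of a spice jar, a disc 50 mm in diameter and 20 mm high lying open side down, 50 g: to be washed. Origin: centre of its underside; z up
- full1: filled spice jar standing upright with its brass lid screwed on, 50 mm in diameter, 59 mm tall, 220 g: a bystander, not to be washed. Origin: centre of its underside
- full2: filled spice jar standing upright with its brass lid screwed on, 50 mm in diameter, 59 mm tall, 220 g: a bystander, not to be washed. Origin: centre of its underside
- mill: dark wooden pepper mill, 133 mm tall, 52 mm in diameter: bystander. Origin: centre of its underside
- dish: small white bowl, 84 mm in diameter, 35 mm high: bystander. Origin: centre of its underside
- washer: countertop jar washer, white housing with a steel tub on the left and a control deck on the right. Origin on the table under the tub's centre; z up, y towards the hinged side, x along the hinge. The housing reaches 125 mm in x either way, 150 mm to +y and 237 mm to -y; rim and deck are 150 mm high
- basket (a point): centre of the wire basket's floor inside the tub (fixed), 72 mm above the table, 78 mm below the tub's rim; axes as the washer's. The basket is open at the top, 196 mm (x) by 190 mm (y) inside. On +y beyond it stands the open lid, hinged 111 mm from this point
- lid_hinge (a point): middle of the lid's hinge axis, which runs along this frame's x (axes as the washer's), 152 mm above the table, on the washer's +y side
- lid (a joint): lid, white frame with a clear window: 0 = shut (level), 1.8 rad = open at its stop, 13 degrees past vertical. Shut, it reaches 250 mm from the hinge to -y, 226 mm wide, 8 mm thick, underside level with the hinge axis. A hinge spring holds it open (net 0.15 to 0.45 N m to swing it down) and reopens it unless it is pushed right down, where its tab snaps behind the catch rim and keeps it shut
- lid_edge (a point): on the lid's outer (upper) face, at the middle of its free edge, 250 mm from the hinge; z is the outward normal of that face (up when shut), y points to the hinge
- tab (a joint): travel of the springy brass tab under the lid's free edge (40 mm wide, 219 to 236 mm from the hinge, standing 41 mm out from the lid's inner face): 0 = sprung out, 0.014 m = pushed fully inwards. It is pushed in 8 to 10 mm as it rides over the catch rim in the last 0.1 rad of the lid's swing (about 4 N more on the lid's edge), then springs out under it
- tab_hook (a point): upper outer edge of the tab's hook; when caught it lies 4 to 7 mm below catch_rim's centre and some 2 mm further to -y
- catch_rim (a point): middle of the tub's rolled steel rim on the deck side (a bar of 8 mm diameter along x, fixed), behind and under which the tab drops; axes as the washer's
- pump_top (a point): centre of the top of the detergent pump's head (black, 32 mm in diameter, spout towards the inlet), on the amber bottle fixed in the deck; 224 mm above the table at rest; axes as the washer's, z up
- pump (a joint): how far the pump head is down: 0 at rest, 0.012 m fully down; the spring takes 2.8 N to start and 7.6 N fully down, and lifts it again
- timer_grip (a point): on the timer knob's axis at the height to grip: middle of the knob's black upright bar, 42 mm long (along this frame's x), 14 mm thick (along y), 32 mm high (free from 23 mm below to 7 mm above this point). Frame turns with the knob; axis vertical; 187 mm above the table
- timer (a joint): timer knob: grows as it is turned clockwise seen from above; 0 = off, 3.6 rad = end stop (longest wash). Stays where it is left; about 0.05 N m to turn
Things that resemble listed ones, but are neither listed nor needed, are in the scene too. What is shaped like the jar3 but red is not meant.

How it is judged:
By the outcome, as a careful person would: the job done as asked, in the order asked, and still so for the second after the job is handed in, with the robot touching nothing.
Of jar1, jar2, jar3, cap1, cap2, cap3 only 3 to 5 are there at a start; the rules pass over those that are not, and their reading is None.
At some moment in a run one of jar1, jar2, jar3, cap1, cap2, cap3 may be knocked a few centimetres aside while the robot is not near it.
It also fails if it takes over 210 s, if anything falls off the work surface, if the arm or the gripper's body presses on something with over 40 N, if the wrist force passes 120 N, or if a joint passes its speed limit or range.

## Working session

There is one attempt and no reset: what is moved stays moved. The work goes in short steps, Python scripts to look and compute and a shell command to move; the robot and the scene stay as the last step left them, time stands still between calls to the robot, and variables do not carry over. Pictures are saved under pics/ and viewed, at most 14 in all, crops included, and the job is handed in when it is done.

```bash
ls; mkdir -p pics
cat > h.py <<'E'
import numpy as np, cv2
from bench import sensors, camera, camera_info, job_done, spotter
def K(name):
    i=camera_info(name); f=240/np.tan(np.radians(i["fovy"])/2)
    return i,np.array([[f,0,i["cx"]],[0,f,i["cy"]],[0,0,1]]),np.array(i["distortion"],float),np.array(i["R"]),np.array(i["t"])
def world(name,u,v,d):
    i,k,D,R,t=K(name)
    p=cv2.undistortPoints(np.array([[[u,v]]],float),k,D)[0,0]
    return R.T@(np.array([p[0]*d,p[1]*d,d])-t)
def pix(name,X):
    i,k,D,R,t=K(name)
    return cv2.projectPoints(np.array([X],float),cv2.Rodrigues(R)[0],t.reshape(3,1),k,D)[0][0,0]
E
python3 - <<'E'
from h import *
o=sensors.get_obs(); print(o)
for c in ("scene","top"):
    p,d=camera(c); cv2.imwrite(f"pics/{c}0.png",p); np.save(f"pics/{c}0.npy",d)
    print(c,np.round(-K(c)[3].T@K(c)[4]))
    for q in ["jar1","cap1","full1","mill","dish","washer"]:
        print(q,[(np.round(r["centre"]),round(r["confidence"],2)) for r in spotter.look_for(c,q)])
    for q in ["jar1","cap1","washer","basket","lid_hinge","lid_edge","catch_rim","pump_top","timer_grip"]:
        print('tip',q,[(np.round(r["centre"]),round(r["confidence"],2)) for r in spotter.tip_of(c,q)])
E
```

```text
pics
{'clock': 0.0, 'joint_pos': array([-1.34751490e+00,  2.07403668e-01,  1.54295475e+00, -2.87974305e-05,
        1.39348110e+00, -1.50499204e-01]), 'dq': array([-1.14264455e-03,  2.77176380e-04,  5.21409842e-04,  6.36309594e-05,
        8.77270456e-04, -1.05193958e-04]), 'tau': array([ 6.48502119e-04, -3.70873904e+01, -2.81415206e+01,  7.00584822e-02,
        3.60935996e-02, -1.58963121e-04]), 'ee_pos': array([ 209.76141106, -534.53998495,  218.2996708 ]), 'orientation': array([ 9.82585683e-01,  1.85806658e-01, -5.50346749e-05, -1.12217394e-03]), 'ft_force': array([-0.36747088, -0.43326036, -0.03724813]), 'torque': array([ 0.04508928, -0.04689374, -0.03271805]), 'grasp_force': 0.0, 'width': 93.72945672393054}
scene [ 967. -215.  899.]
jar1 [(array([762., -74.,  54.]), 0.96), (array([ 583., -270.,   51.]), 0.96), (array([ 486., -188.,   53.]), 0.9), (array([ 582., -179.,   49.]), 0.88), (array([ 287., -252.,   49.]), 0.71), (array([ 411., -275.,   57.]), 0.28)]
cap1 [(array([ 403., -178.,   19.]), 0.73), (array([ 488., -285.,   18.]), 0.6)]
full1 [(array([ 579., -370.,   59.]), 0.7
[... 1858 characters left out ...]
.,    0.]), 0.67)]
tip cap1 [(array([ 401., -172.,    1.]), 0.9), (array([ 485., -287.,    7.]), 0.84)]
tip washer [(array([515., 176.,  -4.]), 0.96), (array([439., -12., 190.]), 0.22)]
tip basket [(array([520., 183.,  73.]), 0.66), (array([506.,  64., 142.]), 0.56), (array([ 482., -290.,    3.]), 0.49), (array([ 718., -333.,    0.]), 0.37)]
tip lid_hinge [(array([522., 296., 152.]), 0.58), (array([506.,  63., 146.]), 0.25)]
tip lid_edge [(array([531., 363., 396.]), 0.67), (array([514., 184.,  73.]), 0.64)]
tip catch_rim [(array([506.,  64., 145.]), 0.71)]
tip pump_top [(array([577., -18., 221.]), 0.82), (array([ 697., -186.,    1.]), 0.26)]
tip timer_grip [(array([436., -14., 188.]), 0.84)]
```

View pics/scene0.png

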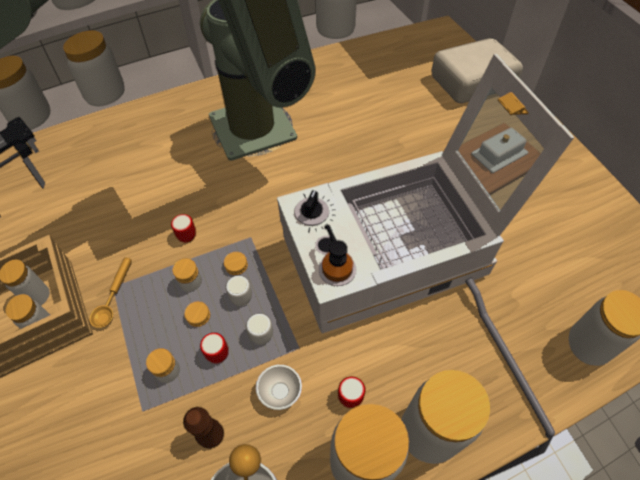

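View pics/top0.png

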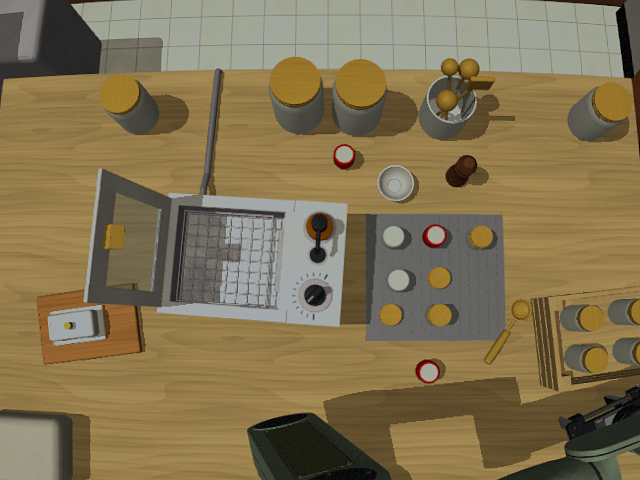

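The top view shows four things to wash. The white jars are at about (394,237) and (399,280), the loose lids at (391,314) and (440,277). The lidded filled jars are at (481,237) and (440,314), and the three red-walled jars are decoys. The scene view agrees: jars at (238,290) and (259,328), lids at (235,263) and (197,313). I'll align the tool so it closes along the washer's x, raise it, and then refine the positions.

```bash
python3 -m pendant '[[0,0,-1,-0.142],[0,0,-1,-0.142],[0,0,-1,-0.142],[0,0,-1,-0.142],[0,0,-1,-0.142],[0,0,-1,-0.142],[0,0,-1,-0.142],[0,0,-1,-0.142]]' 0.5 25
cat >> h.py <<'E'
def cloud():
    P=[];C=[]
    for c in ("top","scene"):
        p,d=camera(c); i,k,D,R,t=K(c)
        vv,uu=np.nonzero(d>0); z=d[vv,uu]
        n=cv2.undistortPoints(np.stack([uu,vv],1).astype(float)[:,None],k,D)[:,0]
        X=(np.c_[n*z[:,None],z]-t)@R
        P.append(X);C.append(p[vv,uu].astype(int))
    return P,C
def tool(X):
    """world point -> remaining shift in tool axes, cm"""
    from scipy.spatial.transform import Rotation as Ro
    o=sensors.get_obs(); R=Ro.from_quat(o["orientation"]).as_matrix()
    return np.round(R.T@(np.array(X)-o["ee_pos"])/10,2)
def items(guess,P,r=40):
    for n,(x,y,h) in guess.items():
        for j,X in enumerate(P):
            m=(np.hypot(X[:,0]-x,X[:,1]-y)<r)&(abs(X[:,2]-h)<7)
            Q=X[m]
            if len(Q)>10:
                c,rad=cv2.minEnclosingCircle(Q[:,:2].astype(np.float32)); 
                print(n,"ts"[j],len(Q),"med",np.round(np.median(Q,0),1),"circ",np.round(c,1),round(rad,1))
            else: print(n,"ts"[j],"none")
E
python3 - <<'E'
from h import *
P,C=cloud()
items(dict(jarA=(480,-188,50),jarB=(572,-179,50),capA=(401,-173,20),capB=(484,-287,20),pump=(575,-18,224),timer=(437,-11,194)),P)
# washer yaw: catch rim / housing edge from rim height points
for X in P:
    m=(abs(X[:,2]-150)<6)&(X[:,1]>-90)&(X[:,1]<310)&(X[:,0]>350)&(X[:,0]<680)
    r=cv2.minAreaRect(X[m][:,:2].astype(np.float32)); print(r)
p,d=camera("top"); cv2.imwrite("pics/knob.png",cv2.resize(p[190:330,150:360],None,fx=3.5,fy=3.5,interpolation=cv2.INTER_CUBIC))
o=sensors.get_obs(); print(o["ee_pos"],o["orientation"],o["joint_pos"])
print(tool([480,-188,28]))
E
```

```text
clock: 2.4
ee_pos: [209.9, -535.3, 299.9]
orientation: [0.726, 0.687, 0.0, 0.0]
ft_force: [0.5, -0.1, -0.1]
width: 70.6
grasp_force: 0.0
jarA t 399 med [ 476.4 -188.6   49.8] circ [ 476.  -188.6] 25.1
jarA s 445 med [ 477.6 -189.7   50.3] circ [ 474.8 -189.5] 25.5
jarB t 374 med [ 570.5 -178.6   49.3] circ [ 570.6 -179.1] 25.2
jarB s 510 med [ 574.2 -179.6   50. ] circ [ 571.9 -179.4] 25.7
capA t 391 med [ 400.2 -174.1   19.1] circ [ 400.1 -173.9] 25.0
capA s 387 med [ 400.3 -174.5   19.9] circ [ 398.2 -174. ] 25.9
capB t 385 med [ 482.9 -285.2   19. ] circ [ 483.6 -286.1] 25.8
capB s 427 med [ 482.8 -284.4   19.7] circ [ 480.4 -284.6] 25.5
pump t 263 med [570.6 -18.  222.9] circ [563.  -17.8] 27.2
pump s 322 med [574.1 -17.1 224. ] circ [563.2 -18.1] 28.0
timer t 138 med [437.6 -10.5 193.3] circ [437.6  -9.6] 19.6
timer s 148 med [439.9  -8.7 194.2] circ [437.6  -8.1] 20.6
((512.555908203125, 119.07698822021484), (372.60150146484375, 249.05438232421875), 86.32124328613281)
((510.6155090332031, 119.57315826416016), (371.06854248046875, 252.92933654785156), 86.48677062988281)
[ 210.06910894 -535.74247623  300.16698472] [ 7.29319277e-01  6.84172949e-01 -4.17771737e-04  7.71082245e-04] [-1.34750585e+00  1.56205782e-01  1.43476383e+00  5.90306503e-05
  1.54887007e+00 -1.28364967e+00]
[36.47 24.7  27.17]
```

View pics/knob.png

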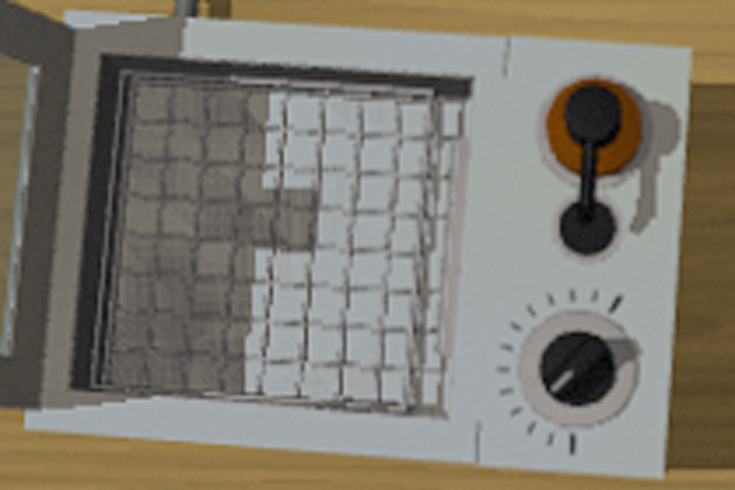

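The crop shows the basket floor clear, with the pump at about (592,115) and the knob bar lying diagonal at about (578,368). Next I move over jar A.

```bash
python3 -m pendant '[[4,2.7,0,0],[4,2.7,0,0],[4,2.7,0,0],[4,2.7,0,0],[4,2.7,0,0],[4,2.7,0,0],[4,2.7,0,0],[4,2.7,0,0]]'; python3 -m pendant '[[2.1,1.4,3,0],[2.1,1.4,3,0],[0,0,3,0],[0,0,3,0],[0,0,3,0],[0,0,0,0]]'
python3 -c "
from h import *
P,C=cloud();items(dict(jarA=(480,-188,50)),P); print(tool([475.8,-189,27]), sensors.get_obs()['ee_pos'])"
```

```text
clock: 3.35
ee_pos: [445.6, -227.1, 298.7]
orientation: [0.729, 0.684, -0.0, -0.0]
ft_force: [-0.0, 0.4, -0.2]
width: 70.4
grasp_force: 0.0
clock: 3.95
ee_pos: [471.7, -186.3, 144.2]
orientation: [0.729, 0.684, -0.002, -0.006]
ft_force: [0.1, 0.3, 0.5]
width: 70.6
grasp_force: 0.0
jarA t 21 med [ 461.4 -176.2   49.4] circ [ 464.5 -178.9] 9.6
jarA s 383 med [ 480.4 -190.7   50.3] circ [ 475.  -189.7] 25.9
[-0.05  0.09 12.2 ] [ 475.11009194 -188.58280521  149.03532886]
```

```bash
python3 -m pendant '[[0,0.1,3,0],[0,0,3,0],[0,0,3,0],[0,0,2,0],[0,0,1.2,0],[0,0,0,0]]'; python3 -m pendant '[[0,0,0,0],[0,0,0,0],[0,0,0,0],[0,0,0,0],[0,0,0,0]]' -1 20;  python3 -m pendant '[[0,0,-2,0],[0,0,-4,0],[0,0,-4,0],[0,0,-4,0],[0,0,-5,0],[0,0,-5,0],[0,0,-3,0],[0,0,0,0]]'
```

```text
clock: 4.65
ee_pos: [476.6, -189.1, 27.4]
orientation: [0.729, 0.685, -0.0, -0.0]
ft_force: [0.8, 0.3, 0.0]
width: 70.1
grasp_force: 0.0
clock: 5.15
ee_pos: [477.5, -189.5, 28.8]
orientation: [0.728, 0.685, 0.0, 0.001]
ft_force: [-0.8, 0.3, 6.4]
width: 49.5
grasp_force: 20.0
clock: 5.95
ee_pos: [479.2, -190.4, 303.6]
orientation: [0.728, 0.685, 0.002, 0.006]
ft_force: [1.1, 0.2, -0.6]
width: 49.6
grasp_force: 20.0
```

Run:
```python
from h import *
P,C=cloud()
a=-0.063; R=np.array([[np.cos(a),np.sin(a)],[-np.sin(a),np.cos(a)]])
for X in P:
    Q=(X[:,:2]-[518,182])@R.T
    for lo,hi in ((60,66),(66,80),(141,148)):
        m=(X[:,2]>lo)&(X[:,2]<hi)&(abs(Q)<150).all(1)
        q=Q[m]; print(lo,m.sum(),np.round(np.percentile(q,[0.5,5,50,95,99.5],axis=0).T))
for b in [(-42,42),(42,42),(-42,-42),(42,-42)]: print(b,np.array([518,182])+np.array(b)@R)
print(tool([479,227,104]))
```

```text
60 516 [[-127.  -90.   -4.   84.   93.]
 [-113. -101.   -9.   88.   95.]]
66 7719 [[ -99.  -88.   -2.   87.   96.]
 [-113. -100.   -3.   90.   98.]]
141 1673 [[-125. -121.   -1.  117.  122.]
 [-149. -144.  -65.  109.  117.]]
60 206 [[ -81.  120.  123.  124.  124.]
 [-148. -135.  -17.  116.  131.]]
66 5845 [[-103.  -96.  -13.  121.  123.]
 [-131.  -78.    5.   94.  116.]]
141 947 [[-124. -105.    6.  122.  123.]
 [-148. -130.  -32.  101.  117.]]
(-42, 42) [478.72757145 226.56092858]
(42, 42) [562.56092858 221.27242855]
(-42, -42) [473.43907142 142.72757145]
(42, -42) [557.27242855 137.43907142]
[41.52 -2.29 19.32]
```

```bash
python3 -m pendant '[[4.8,-0.3,0,0],[4.8,-0.3,0,0],[4.8,-0.3,0,0],[4.8,-0.3,0,0],[4.8,-0.3,0,0],[4.8,-0.3,0,0],[4.8,-0.3,0,0],[4.8,-0.2,0,0]]'; python3 -m pendant '[[3,0,0,0],[0,0,2,0],[0,0,3,0],[0,0,3,0],[0,0,3,0],[0,0,0,0],[0,0,0,0]]'; python3 -c "
from h import *
print(tool([479,227,103]))"
```

```text
clock: 6.85
ee_pos: [474.9, 197.3, 293.9]
orientation: [0.728, 0.685, -0.003, -0.001]
ft_force: [0.3, 0.1, -0.3]
width: 49.6
grasp_force: 20.0
clock: 7.55
ee_pos: [477.1, 225.2, 185.3]
orientation: [0.728, 0.685, -0.002, -0.001]
ft_force: [0.1, -0.3, 0.4]
width: 49.8
grasp_force: 20.0
[0.2  0.21 8.22]
```

```bash
python3 -m pendant '[[0.2,0.2,3,0],[0,0,3,0],[0,0,1.5,0],[0,0,0.3,0],[0,0,0.3,0],[0,0,0,0]]';python3 -m pendant '[[0,0,0.2,0],[0,0,0,0]]'
```

```text
clock: 8.15
ee_pos: [482.2, 227.9, 107.9]
orientation: [0.728, 0.685, 0.001, 0.001]
ft_force: [0.4, -0.2, -0.5]
width: 49.6
grasp_force: 20.0
clock: 8.35
ee_pos: [481.6, 227.8, 105.3]
orientation: [0.728, 0.685, 0.001, 0.0]
ft_force: [-0.2, 0.1, -0.5]
width: 49.8
grasp_force: 20.0
```

```bash
python3 -m pendant '[[0,0,0.2,0],[0,0,0,0]]';python3 -m pendant '[[0,0,0.15,0],[0,0,0,0]]';python3 -m pendant '[[0,0,0.15,0],[0,0,0,0]]'
```

```text
clock: 8.55
ee_pos: [480.9, 227.6, 102.5]
orientation: [0.728, 0.685, -0.0, -0.0]
ft_force: [-0.2, -0.2, -1.4]
width: 49.2
grasp_force: 20.0
clock: 8.75
ee_pos: [481.0, 227.6, 100.9]
orientation: [0.728, 0.685, -0.0, -0.0]
ft_force: [0.0, -0.1, -0.9]
width: 49.7
grasp_force: 20.0
clock: 8.95
ee_pos: [481.1, 227.7, 100.9]
orientation: [0.728, 0.685, -0.0, 0.0]
ft_force: [-3.3, -2.6, 7.7]
width: 49.9
grasp_force: 20.0
```

```bash
python3 -m pendant '[[0,0,0,0],[0,0,0,0],[0,0,0,0]]' 0.32;python3 -m pendant '[[0,0,-1,0],[0,0,-3,0],[0,0,-4,0],[0,0,-4,0],[0,0,-4,0],[0,0,-4,0],[0,0,0,0]]'
python3 -c "
from h import *
P,C=cloud();items(dict(A=(480,227,122),jarB=(572,-179,50)),P);o=sensors.get_obs();print(o['ee_pos'],tool([571.5,-179.2,27]))"
```

```text
clock: 9.25
ee_pos: [480.9, 227.6, 99.2]
orientation: [0.728, 0.685, -0.0, -0.0]
ft_force: [-0.1, -0.4, -0.2]
width: 62.1
grasp_force: 0.0
clock: 9.95
ee_pos: [484.5, 228.7, 307.7]
orientation: [0.728, 0.685, 0.007, 0.003]
ft_force: [0.8, 0.1, -0.1]
width: 62.0
grasp_force: 0.0
A t 424 med [482.6 226.5 121.7] circ [483.  226.8] 25.3
A s 380 med [484.8 224.3 121.9] circ [482.5 226.4] 25.4
jarB t 378 med [ 571.  -178.4   49. ] circ [ 570.8 -178.5] 24.8
jarB s 505 med [ 573.9 -179.8   50. ] circ [ 571.9 -179.2] 25.7
[481.58308015 227.76959559 301.23670163] [-40.1   11.37  27.41]
```

```bash
python3 -m pendant '[[-4.5,1.3,0,0],[-4.5,1.3,0,0],[-4.5,1.3,0,0],[-4.5,1.3,0,0],[-4.5,1.3,0,0],[-4.5,1.3,0,0],[-4.5,1.3,0,0],[-4.5,1.3,0,0]]' 0.5; python3 -m pendant '[[-4.1,1,0,0],[0,0,4,0],[0,0,4,0],[0,0,4,0],[0,0,3,0],[0,0,0,0],[0,0,0,0]]'; python3 -c "
from h import *
print(tool([571.5,-179.1,27]))"
```

```text
clock: 10.85
ee_pos: [561.7, -139.5, 296.9]
orientation: [0.728, 0.685, -0.001, -0.002]
ft_force: [1.2, -0.1, -0.9]
width: 70.5
grasp_force: 0.0
clock: 11.55
ee_pos: [569.2, -179.1, 148.0]
orientation: [0.728, 0.685, -0.001, -0.002]
ft_force: [-0.1, 0.6, 0.4]
width: 70.5
grasp_force: 0.0
[-0.    0.27 12.1 ]
```

```bash
python3 -m pendant '[[0,0.2,3,0],[0,0,3,0],[0,0,3,0],[0,0,2,0],[0,0,1.1,0],[0,0,0,0],[0,0,0,0]]'; python3 -m pendant '[[0,0,0,0],[0,0,0,0],[0,0,0,0],[0,0,0,0],[0,0,0,0]]' -1 20;  python3 -m pendant '[[0,0,-2,0],[0,0,-4,0],[0,0,-4,0],[0,0,-4,0],[0,0,-5,0],[0,0,-5,0],[0,0,-3,0],[0,0,0,0]]'; python3 -c "
from h import *
print(tool([567,221,103]))"
```

```text
clock: 12.25
ee_pos: [573.8, -180.4, 30.3]
orientation: [0.728, 0.685, 0.001, 0.001]
ft_force: [0.5, 0.5, 1.5]
width: 70.3
grasp_force: 0.0
clock: 12.75
ee_pos: [572.8, -180.0, 29.4]
orientation: [0.728, 0.685, 0.0, 0.001]
ft_force: [-1.4, 0.7, 5.0]
width: 49.6
grasp_force: 20.0
clock: 13.55
ee_pos: [575.0, -180.9, 304.7]
orientation: [0.728, 0.685, 0.002, 0.005]
ft_force: [1.2, -0.1, -1.8]
width: 49.5
grasp_force: 20.0
[40.16 -3.46 19.96]
```

```bash
python3 -m pendant '[[4.6,-0.4,0,0],[4.6,-0.4,0,0],[4.6,-0.4,0,0],[4.6,-0.4,0,0],[4.6,-0.4,0,0],[4.6,-0.4,0,0],[4.6,-0.5,0,0],[4.6,-0.5,0,0]]'; python3 -m pendant '[[3.2,0,0,0],[0,0,2,0],[0,0,4,0],[0,0,4,0],[0,0,2,0],[0,0,0,0],[0,0,0,0]]'; python3 -c "
from h import *
print(tool([565.5,221,103]))"
```

```text
clock: 14.35
ee_pos: [559.2, 191.3, 295.3]
orientation: [0.728, 0.685, -0.002, -0.001]
ft_force: [0.8, -0.3, -1.0]
width: 49.6
grasp_force: 20.0
clock: 15.05
ee_pos: [561.8, 221.4, 176.8]
orientation: [0.728, 0.685, -0.001, -0.001]
ft_force: [0.0, 0.1, -0.3]
width: 49.7
grasp_force: 20.0
[-0.01  0.39  7.38]
```

```bash
python3 -m pendant '[[0,0.2,3,0],[0,0,2,0],[0,0,1.5,0],[0,0,0.5,0],[0,0,0.2,0],[0,0,0,0],[0,0,0,0]]';python3 -m pendant '[[0,0,0.2,0],[0,0,0,0]]';python3 -m pendant '[[0,0,0.15,0],[0,0,0,0]]'
```

```text
clock: 15.75
ee_pos: [565.8, 221.8, 107.9]
orientation: [0.728, 0.685, 0.001, 0.001]
ft_force: [0.1, 0.7, -0.6]
width: 49.3
grasp_force: 20.0
clock: 15.95
ee_pos: [565.0, 221.6, 104.8]
orientation: [0.728, 0.685, 0.0, 0.0]
ft_force: [-0.8, 0.1, -0.7]
width: 50.0
grasp_force: 20.0
clock: 16.15
ee_pos: [564.6, 221.4, 102.8]
orientation: [0.728, 0.685, -0.0, -0.0]
ft_force: [-0.5, -0.6, -2.0]
width: 49.7
grasp_force: 20.0
```

```bash
python3 -m pendant '[[0,0,0.15,0],[0,0,0,0]]';python3 -m pendant '[[0,0,0.1,0],[0,0,0,0]]';python3 -m pendant '[[0,0,0,0],[0,0,0,0],[0,0,0,0]]' 0.32;python3 -m pendant '[[0,0,-1,0],[0,0,-3,0],[0,0,-4,0],[0,0,-4,0],[0,0,-4,0],[0,0,-4,0],[0,0,0,0]]'
python3 -c "
from h import *
P,C=cloud();items(dict(A=(480,227,122),B=(565,222,122),capA=(401,-173,20),capB=(484,-287,20)),P);o=sensors.get_obs();print(o['ee_pos'],tool([399.5,-174,17]))"
```

```text
clock: 16.35
ee_pos: [564.9, 221.5, 101.5]
orientation: [0.728, 0.685, 0.0, 0.0]
ft_force: [0.3, -0.2, -1.4]
width: 49.4
grasp_force: 20.0
clock: 16.55
ee_pos: [564.9, 221.6, 101.5]
orientation: [0.728, 0.685, 0.0, 0.0]
ft_force: [-2.7, 0.5, 4.7]
width: 49.8
grasp_force: 20.0
clock: 16.85
ee_pos: [564.7, 221.4, 100.1]
orientation: [0.728, 0.685, -0.0, -0.0]
ft_force: [0.6, -0.1, -1.3]
width: 62.0
grasp_force: 0.0
clock: 17.55
ee_pos: [568.4, 222.4, 309.5]
orientation: [0.728, 0.685, 0.007, 0.004]
ft_force: [-0.3, 0.3, 1.3]
width: 62.4
grasp_force: 0.0
A t 415 med [482.7 225.5 121.6] circ [482.5 228.1] 25.3
A s 379 med [484.4 224.7 121.8] circ [482.7 227.1] 26.0
B t 419 med [564.2 220.6 121.4] circ [564.5 222.2] 25.1
B s 412 med [566.9 218.8 122.8] circ [565.3 221.5] 24.8
capA t 390 med [ 400.2 -174.    18.8] circ [ 400.  -174.3] 25.1
capA s 385 med [ 399.6 -174.3   19.9] circ [ 398.6 -173.8] 26.0
capB t 383 med [ 482.9 -285.4   18.9] circ [ 483.3 -285.6] 25.4
capB s 428 med [ 482.8 -284.4   19.7] circ [ 481.7 -285.3] 25.2
[565.42992564 221.66701041 302.49997853] [-40.53 -14.26  28.45]
```

```bash
python3 -m pendant '[[-4.5,-1.6,0,0],[-4.5,-1.6,0,0],[-4.5,-1.6,0,0],[-4.5,-1.6,0,0],[-4.5,-1.6,0,0],[-4.5,-1.6,0,0],[-4.5,-1.6,0,0],[-4.5,-1.6,0,0]]' 0.5; python3 -m pendant '[[-4.5,-1.5,0,0],[0,0,4,0],[0,0,4,0],[0,0,4,0],[0,0,4,0],[0,0,4,0],[0,0,0,0],[0,0,0,0]]'; python3 -c "
from h import *
print(tool([399.5,-174.1,17]))"
```

```text
clock: 18.45
ee_pos: [412.9, -130.9, 298.3]
orientation: [0.728, 0.685, -0.001, -0.002]
ft_force: [0.3, 0.3, 0.6]
width: 70.7
grasp_force: 0.0
clock: 19.25
ee_pos: [396.0, -173.1, 99.4]
orientation: [0.728, 0.685, -0.0, -0.002]
ft_force: [0.7, 0.4, 1.3]
width: 70.7
grasp_force: 0.0
[-0.09  0.38  8.24]
```

```bash
python3 -m pendant '[[0,0.2,3,0],[0,0,3,0],[0,0,1.5,0],[0,0,0.6,0],[0,0,0,0],[0,0,0,0]]'; python3 -m pendant '[[0,0,0,0],[0,0,0,0],[0,0,0,0],[0,0,0,0],[0,0,0,0]]' -1 20;  python3 -m pendant '[[0,0,-2,0],[0,0,-4,0],[0,0,-4,0],[0,0,-4,0],[0,0,-5,0],[0,0,-5,0],[0,0,-4,0],[0,0,0,0]]'; python3 -c "
from h import *
print(tool([474,141,95]))"
```

```text
clock: 19.85
ee_pos: [400.9, -175.2, 21.2]
orientation: [0.728, 0.685, 0.0, 0.002]
ft_force: [-0.3, 0.5, 0.2]
width: 70.7
grasp_force: 0.0
clock: 20.35
ee_pos: [399.7, -174.5, 20.0]
orientation: [0.728, 0.685, 0.0, 0.0]
ft_force: [-0.7, 0.8, 5.6]
width: 49.2
grasp_force: 20.0
clock: 21.15
ee_pos: [402.3, -176.2, 306.1]
orientation: [0.728, 0.685, 0.001, 0.006]
ft_force: [-0.2, 0.2, -0.9]
width: 49.3
grasp_force: 20.0
[32.24  4.99 20.95]
```

```bash
python3 -m pendant '[[4.5,0.6,0,0],[4.5,0.6,0,0],[4.5,0.6,0,0],[4.5,0.6,0,0],[4.5,0.7,0,0],[4.5,0.7,0,0],[4.5,0.7,0,0],[0.7,0.6,0,0]]'; python3 -m pendant '[[0,0,2,0],[0,0,4,0],[0,0,4,0],[0,0,4,0],[0,0,2,0],[0,0,0,0],[0,0,0,0]]'; python3 -c "
from h import *
print(tool([476,140,95]))"
```

```text
clock: 21.95
ee_pos: [468.8, 148.2, 297.3]
orientation: [0.726, 0.687, -0.001, -0.002]
ft_force: [-0.3, -0.1, -1.2]
width: 49.7
grasp_force: 20.0
clock: 22.65
ee_pos: [469.5, 143.4, 138.9]
orientation: [0.729, 0.685, -0.001, -0.0]
ft_force: [0.4, -0.1, -0.2]
width: 49.4
grasp_force: 20.0
[-0.3   0.68  4.39]
```

```bash
python3 -m pendant '[[-0.3,0.6,2,0],[0,0,1.2,0],[0,0,0.6,0],[0,0,0.2,0],[0,0,0,0],[0,0,0,0]]';python3 -m pendant '[[0,0,0.2,0],[0,0,0,0]]';python3 -m pendant '[[0,0,0.15,0],[0,0,0,0]]'
```

```text
clock: 23.25
ee_pos: [476.2, 140.9, 100.2]
orientation: [0.728, 0.685, 0.001, 0.0]
ft_force: [-0.7, -0.1, -0.8]
width: 49.5
grasp_force: 20.0
clock: 23.45
ee_pos: [475.7, 140.8, 97.6]
orientation: [0.728, 0.685, 0.0, 0.0]
ft_force: [0.3, -0.2, -0.7]
width: 49.5
grasp_force: 20.0
clock: 23.65
ee_pos: [475.5, 140.8, 95.8]
orientation: [0.728, 0.685, -0.0, -0.0]
ft_force: [0.2, 0.2, -0.6]
width: 49.4
grasp_force: 20.0
```

```bash
python3 -m pendant '[[0,0,0.2,0],[0,0,0,0]]';python3 -m pendant '[[0,0,0.15,0],[0,0,0,0]]';python3 -m pendant '[[0,0,0.12,0],[0,0,0,0]]'
```

```text
clock: 23.85
ee_pos: [475.4, 140.7, 93.6]
orientation: [0.728, 0.685, -0.0, -0.0]
ft_force: [0.1, -0.4, 0.2]
width: 49.1
grasp_force: 20.0
clock: 24.05
ee_pos: [475.5, 140.7, 92.2]
orientation: [0.728, 0.685, -0.0, -0.0]
ft_force: [-0.3, -0.3, -0.9]
width: 49.4
grasp_force: 20.0
clock: 24.25
ee_pos: [475.6, 140.8, 92.0]
orientation: [0.728, 0.685, -0.0, -0.0]
ft_force: [-2.6, 0.1, 5.8]
width: 49.5
grasp_force: 20.0
```

```bash
python3 -m pendant '[[0,0,0,0],[0,0,0,0],[0,0,0,0]]' 0.32;python3 -m pendant '[[0,0,-1,0],[0,0,-3,0],[0,0,-4,0],[0,0,-4,0],[0,0,-4,0],[0,0,-4,0],[0,0,0,0]]'
python3 -c "
from h import *
P,C=cloud();items(dict(A=(480,227,122),B=(565,222,122),capA=(476,141,92),capB=(484,-287,20)),P);o=sensors.get_obs();print(o['ee_pos'],tool([482.5,-285.4,18]))"
```

```text
clock: 24.55
ee_pos: [475.7, 140.7, 91.1]
orientation: [0.728, 0.685, 0.0, 0.0]
ft_force: [0.6, 0.4, -0.1]
width: 61.9
grasp_force: 0.0
clock: 25.25
ee_pos: [479.4, 141.3, 299.2]
orientation: [0.728, 0.685, 0.006, 0.004]
ft_force: [0.7, 0.9, 0.5]
width: 62.0
grasp_force: 0.0
A t none
A s 376 med [484.3 225.  121.9] circ [482.4 226.7] 25.8
B t none
B s 414 med [566.7 219.1 122.5] circ [564.5 221.2] 25.2
capA t 370 med [477.  138.5  90.8] circ [477.1 140. ] 25.0
capA s 395 med [476.8 140.6  91.8] circ [475.1 141.5] 25.8
capB t 381 med [ 483.1 -285.3   19. ] circ [ 483.2 -285.8] 25.3
capB s 425 med [ 482.4 -284.4   19.8] circ [ 481.2 -284.7] 25.3
[476.3103138  140.83941065 292.99397193] [-42.52   3.12  27.49]
```

```bash
python3 -m pendant '[[-4.8,0.35,0,0],[-4.8,0.35,0,0],[-4.8,0.35,0,0],[-4.8,0.35,0,0],[-4.8,0.35,0,0],[-4.8,0.35,0,0],[-4.8,0.35,0,0],[-4.8,0.35,0,0]]' 0.5; python3 -m pendant '[[-4.1,0.3,0,0],[0,0,4,0],[0,0,4,0],[0,0,4,0],[0,0,4,0],[0,0,3,0],[0,0,0,0],[0,0,0,0]]'; python3 -c "
from h import *
print(tool([482.5,-285.4,17]))"
```

```text
clock: 26.15
ee_pos: [478.8, -245.4, 288.9]
orientation: [0.728, 0.685, -0.0, -0.002]
ft_force: [0.6, 0.8, -0.0]
width: 70.5
grasp_force: 0.0
clock: 26.95
ee_pos: [479.7, -284.5, 100.0]
orientation: [0.728, 0.685, -0.0, -0.002]
ft_force: [-0.3, -0.7, 0.7]
width: 70.1
grasp_force: 0.0
[-0.09  0.31  8.3 ]
```

```bash
python3 -m pendant '[[0,0.2,3,0],[0,0,3,0],[0,0,1.5,0],[0,0,0.6,0],[0,0,0,0],[0,0,0,0]]'; python3 -m pendant '[[0,0,0,0],[0,0,0,0],[0,0,0,0],[0,0,0,0],[0,0,0,0]]' -1 20;  python3 -m pendant '[[0,0,-2,0],[0,0,-4,0],[0,0,-4,0],[0,0,-4,0],[0,0,-5,0],[0,0,-5,0],[0,0,-4,0],[0,0,0,0]]'; python3 -c "
from h import *
print(tool([560,137,95]))"
```

```text
clock: 27.55
ee_pos: [483.8, -286.4, 21.9]
orientation: [0.728, 0.685, 0.0, 0.001]
ft_force: [-0.6, -0.4, -0.5]
width: 70.4
grasp_force: 0.0
clock: 28.05
ee_pos: [483.0, -285.8, 21.0]
orientation: [0.728, 0.685, 0.0, 0.0]
ft_force: [-0.1, 0.4, 4.3]
width: 49.4
grasp_force: 20.0
clock: 28.85
ee_pos: [485.6, -287.7, 308.1]
orientation: [0.728, 0.685, 0.001, 0.007]
ft_force: [0.4, -0.4, -0.9]
width: 49.5
grasp_force: 20.0
[43.02  4.6  21.01]
```

```bash
python3 -m pendant '[[4.8,0.5,0,0],[4.8,0.5,0,0],[4.8,0.5,0,0],[4.8,0.5,0,0],[4.8,0.5,0,0],[4.8,0.5,0,0],[4.8,0.5,0,0],[4.8,0.5,0,0]]'; python3 -m pendant '[[4.6,0.6,0,0],[0,0,3,0],[0,0,4,0],[0,0,4,0],[0,0,4,0],[0,0,1,0],[0,0,0,0],[0,0,0,0]]'; python3 -c "
from h import *
print(tool([559,137,95]))"
```

```text
clock: 29.65
ee_pos: [545.3, 97.4, 298.6]
orientation: [0.728, 0.685, -0.001, -0.001]
ft_force: [0.6, -0.1, -0.8]
width: 49.9
grasp_force: 20.0
clock: 30.45
ee_pos: [556.0, 141.0, 141.6]
orientation: [0.728, 0.685, 0.001, 0.001]
ft_force: [0.3, 0.4, -0.1]
width: 49.5
grasp_force: 20.0
[-0.38  0.32  4.67]
```

```bash
python3 -m pendant '[[-0.4,0.2,2,0],[0,0,1.5,0],[0,0,0.6,0],[0,0,0.2,0],[0,0,0,0],[0,0,0,0]]';python3 -m pendant '[[0,0,0.2,0],[0,0,0,0]]';python3 -m pendant '[[0,0,0.15,0],[0,0,0,0]]'
```

```text
clock: 31.05
ee_pos: [557.2, 137.0, 98.1]
orientation: [0.728, 0.685, 0.001, 0.0]
ft_force: [0.7, -0.6, -0.6]
width: 49.6
grasp_force: 20.0
clock: 31.25
ee_pos: [556.7, 136.9, 95.5]
orientation: [0.728, 0.685, 0.0, 0.0]
ft_force: [-0.3, 0.1, -0.1]
width: 49.2
grasp_force: 20.0
clock: 31.45
ee_pos: [556.4, 136.8, 93.6]
orientation: [0.728, 0.685, -0.0, -0.0]
ft_force: [0.7, -0.9, -1.1]
width: 49.5
grasp_force: 20.0
```

```bash
python3 -m pendant '[[0,0,0.1,0],[0,0,0,0]]';python3 -m pendant '[[0,0,0.1,0],[0,0,0,0]]'
```

```text
clock: 31.65
ee_pos: [556.7, 136.8, 93.0]
orientation: [0.728, 0.685, 0.0, 0.0]
ft_force: [-0.8, -0.7, 1.0]
width: 49.6
grasp_force: 20.0
clock: 31.85
ee_pos: [556.7, 136.8, 93.0]
orientation: [0.728, 0.685, 0.0, 0.0]
ft_force: [-3.8, 0.1, 5.8]
width: 49.4
grasp_force: 20.0
```

```bash
python3 -m pendant '[[0,0,0,0],[0,0,0,0],[0,0,0,0]]' 0.32;python3 -m pendant '[[0,0,-1,0],[0,0,-3,0],[0,0,-4,0],[0,0,-4,0],[0,0,-4,0],[0,0,-4,0],[0,0,0,0]]'
python3 -m pendant '[[-4,0.4,0,0],[-4,0.4,0,0],[-4,0.4,0,0],[-3.5,0.3,0,0],[0,0,0,0],[0,0,0,0],[0,0,0,0]]' -1
python3 - <<'E'
from h import *
P,C=cloud();items(dict(A=(480,227,122),B=(565,222,122),capA=(476,141,92),capB=(557,137,92)),P)
p,_=camera("scene"); cv2.imwrite("pics/s2.png",p)
o=sensors.get_obs();print(o['ee_pos'],tool([574.5,-18,245]))
E
```

```text
clock: 32.15
ee_pos: [556.5, 136.8, 91.5]
orientation: [0.728, 0.685, -0.0, -0.0]
ft_force: [-1.4, -0.9, -0.2]
width: 61.8
grasp_force: 0.0
clock: 32.85
ee_pos: [560.4, 137.2, 300.4]
orientation: [0.728, 0.685, 0.006, 0.005]
ft_force: [1.1, -0.5, 0.7]
width: 61.9
grasp_force: 0.0
clock: 33.55
ee_pos: [561.9, -17.8, 291.5]
orientation: [0.728, 0.686, 0.0, -0.0]
ft_force: [-1.2, 1.1, -0.6]
width: 9.7
grasp_force: 0.0
A t 430 med [481.8 226.2 121.3] circ [482.8 227.2] 25.5
A s 378 med [484.3 224.9 121.8] circ [481.6 226.9] 26.4
B t 418 med [563.1 220.8 121.3] circ [564.7 221.7] 25.5
B s 415 med [567.1 219.6 122.7] circ [565.3 221.6] 25.1
capA t 176 med [479.1 152.4  91.1] circ [478.1 149.2] 22.8
capA s 335 med [480.1 142.7  91.9] circ [475.  141.9] 26.1
capB t 299 med [558.1 142.1  91.1] circ [556.5 137.3] 24.6
capB s 422 med [557.2 136.5  92. ] circ [555.5 136.8] 25.8
[562.02071151 -17.51106495 291.68790868] [0.02 1.25 4.67]
```

View pics/s2.png

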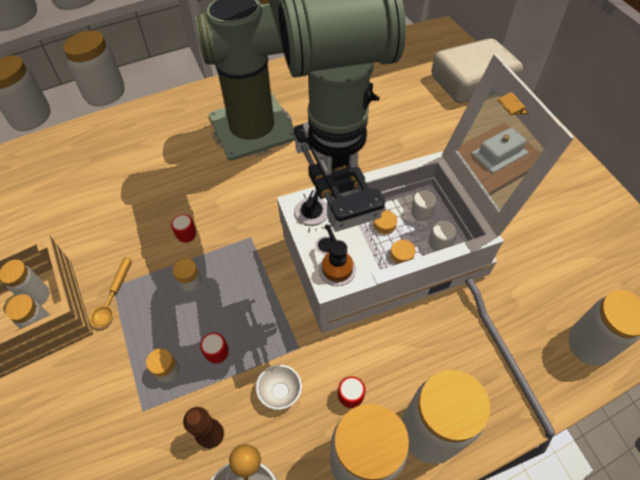

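The picture shows both lids and both jars standing apart in the basket at about (385,222), (403,251), (423,205) and (442,236). Only the filled jars and the decoys are left outside. Next is the pump.

```bash
python3 -m pendant '[[0,1.25,2,0],[0,0,2,0],[0,0,0.7,0],[0,0,0,0],[0,0,0,0]]' -1; python3 -m pendant '[[0,0,0.6,0],[0,0,0.3,0],[0,0,0,0]]';python3 -m pendant '[[0,0,0.5,0],[0,0,0,0]]';python3 -m pendant '[[0,0,0.3,0],[0,0,0,0]]'
```

```text
clock: 34.2
ee_pos: [574.9, -19.2, 245.5]
orientation: [0.728, 0.685, 0.0, 0.0]
ft_force: [0.4, 0.0, 0.0]
width: 0.7
grasp_force: 0.0
clock: 34.5
ee_pos: [575.3, -19.6, 236.6]
orientation: [0.728, 0.685, 0.001, 0.001]
ft_force: [0.5, 0.2, 4.2]
width: 0.6
grasp_force: 1.6
clock: 34.7
ee_pos: [575.4, -19.6, 231.3]
orientation: [0.728, 0.685, 0.001, 0.001]
ft_force: [2.0, 0.7, 5.5]
width: 0.6
grasp_force: 2.6
clock: 34.9
ee_pos: [575.4, -19.6, 228.7]
orientation: [0.728, 0.685, 0.001, 0.001]
ft_force: [1.0, 0.9, 6.5]
width: 0.5
grasp_force: 3.2
```

```bash
python3 -m pendant '[[0,0,0.3,0],[0,0,0,0]]';python3 -m pendant '[[0,0,0.2,0],[0,0,0,0],[0,0,0,0]]'; python3 -m pendant '[[0,0,-1,0],[0,0,-2,0],[0,0,-4,0],[0,0,-4,0],[0,0,0,0]]'
python3 - <<'E'
from h import *
for c in ("top","scene"):
    p,d=camera(c); cv2.imwrite(f"pics/k_{c}.png",p)
    for q in ["pump_top","lid_edge","lid_hinge"]: print(c,q,[(np.round(r["centre"]),round(r["confidence"],2)) for r in spotter.tip_of(c,q)][:2])
o=sensors.get_obs();print(o['ee_pos'],o['joint_pos'])
E
```

```text
clock: 35.1
ee_pos: [575.4, -19.6, 226.4]
orientation: [0.728, 0.685, 0.001, 0.001]
ft_force: [-0.0, 0.8, 6.5]
width: 0.4
grasp_force: 3.6
clock: 35.4
ee_pos: [575.4, -19.6, 226.2]
orientation: [0.728, 0.685, 0.001, 0.001]
ft_force: [-3.3, -0.5, 14.3]
width: 0.4
grasp_force: 6.9
clock: 35.9
ee_pos: [577.2, -20.2, 339.2]
orientation: [0.728, 0.685, 0.003, 0.005]
ft_force: [0.4, 0.1, 0.9]
width: 0.6
grasp_force: 0.0
top pump_top []
top lid_edge [(array([530., 358., 394.]), 0.88), (array([484., 227.,  72.]), 0.25)]
top lid_hinge [(array([522., 297., 155.]), 0.65), (array([ 717., -334.,    1.]), 0.48)]
scene pump_top [(array([575., -19., 224.]), 0.96)]
scene lid_edge []
scene lid_hinge [(array([524., 295., 149.]), 0.76)]
[573.77004404 -19.46994534 330.79586878] [-1.84617783e-01  1.45181302e-01  1.38608900e+00 -3.55450072e-05
  1.61386105e+00 -1.23552433e-01]
```

```bash
python3 -m pendant '[[0,-2,-4,0],[0,-2,-4,0],[0,-2,-4,0],[0,-1.1,-1.5,0],[4,0,0,0],[4,0,0,0],[4,0,0,0],[4,0,0,0]]' -1; python3 -m pendant '[[4,0,0,0],[4,0,0,0],[4,0,0,0],[4,0,0,0],[4,0,0,0],[4,0,0,0],[0,0,0,0],[0,0,0,0]]'
cat >> h.py <<'E'
def lidrel(yc,h,H=(522.5,296.5,152)):
    e=np.array([0.062,0.998,0]); X=np.array(H)+yc*e+[0,0,h+14]
    return tool(X)
E
python3 -c "
from h import *
print(sensors.get_obs()['ee_pos'],sensors.get_obs()['joint_pos'],lidrel(100,190))"
```

```text
clock: 37.1
ee_pos: [513.2, 145.8, 465.8]
orientation: [0.729, 0.685, -0.001, -0.001]
ft_force: [1.6, 0.6, -0.7]
width: 0.5
grasp_force: 0.0
clock: 37.9
ee_pos: [527.9, 384.6, 464.8]
orientation: [0.728, 0.686, -0.002, -0.0]
ft_force: [0.2, 0.7, -0.1]
width: 0.6
grasp_force: 0.0
[527.86298053 384.59916564 464.78983293] [ 4.97551799e-01  3.28353590e-01  8.99788679e-01 -5.45613086e-04
  1.91797156e+00  5.56915772e-01] [ 1.2   0.05 10.88]
```

```bash
python3 -m pendant '[[1.2,0,0,0],[0,0,3,0],[0,0,3,0],[0,0,3,0],[0,0,1.9,0],[0,0,0,0],[0,0,0,0]]'; python3 -m pendant '[[-2,0,0,0],[-1,0,0,0],[-1,0,0,0],[-1,0,0,0],[-1,0,0,0],[0,0,0,0]]'; python3 -c "
from h import *
p,_=camera('scene'); cv2.imwrite('pics/s3.png',p)
print(sensors.get_obs()['ee_pos'],lidrel(16,190))"
```

```text
clock: 38.6
ee_pos: [529.1, 395.4, 359.4]
orientation: [0.729, 0.685, 0.0, 0.0]
ft_force: [-0.2, -0.1, 0.3]
width: 0.7
grasp_force: 0.0
clock: 39.2
ee_pos: [525.3, 334.9, 359.2]
orientation: [0.729, 0.685, 0.0, 0.0]
ft_force: [-0.1, 2.1, 1.2]
width: 0.3
grasp_force: 0.8
[525.26912121 335.48307279 358.92478319] [-2.31 -0.03  0.29]
```

View pics/s3.png

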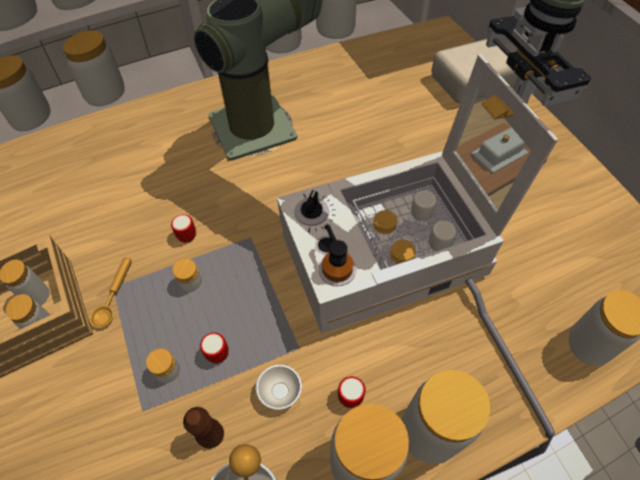

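The picture shows the fingers behind the lid's top edge at about (535,75), and the lid has swung nearer to upright. I'll follow the arc.

```bash
python3 -m pendant '[[-2.3,0,0.3,0],[-1.6,0,0,0],[-1.6,0,0,0],[-2,0,0,0],[-2,0,0,0],[0,0,0,0]]'; python3 -m pendant '[[-2.2,0,0.3,0],[-2.2,0,0.3,0],[0,0,0,0]]'; python3 -m pendant '[[-2,0,1.1,0],[-1.8,0,1.1,0],[0,0,0,0],[0,0,0,0]]'; python3 -c "
from h import *
print(sensors.get_obs()['ee_pos'],lidrel(-169,131))
p,_=camera('scene'); cv2.imwrite('pics/s4.png',p)
for c in ('top','scene'):
    camera(c);print(spotter.tip_of(c,'lid_edge')[:2])"
```

```text
clock: 39.85
ee_pos: [519.1, 238.9, 355.5]
orientation: [0.729, 0.684, -0.001, 0.0]
ft_force: [-1.1, 2.0, 1.4]
width: 0.4
grasp_force: 0.6
clock: 40.15
ee_pos: [516.5, 195.7, 349.4]
orientation: [0.729, 0.684, -0.001, 0.0]
ft_force: [-0.9, -0.1, 1.5]
width: -0.1
grasp_force: 0.5
clock: 40.55
ee_pos: [514.3, 160.1, 328.0]
orientation: [0.728, 0.685, -0.0, -0.0]
ft_force: [-0.5, 0.6, 0.0]
width: 0.2
grasp_force: 0.4
[514.287426   160.14191432 327.96552601] [-3.24 -0.03  3.1 ]
[]
[{'centre': [513.1, 130.6, 338.5], 'confidence': 0.69}]
```

```bash
python3 -m pendant '[[-1.6,0,1.5,0],[-1.6,0,1.6,0],[0,0,0,0]]'; python3 -m pendant '[[-1.4,0,1.8,0],[-1.3,0,1.8,0],[0,0,0,0]]'; python3 -m pendant '[[-0.8,0,2.1,0],[-0.7,0,2.1,0],[0,0,0,0],[0,0,0,0]]'; python3 -c "
from h import *
print(sensors.get_obs()['ee_pos'],lidrel(-218,31),lidrel(-222,8))
for c in ('top','scene'):
    camera(c);print(spotter.tip_of(c,'lid_edge')[:2])"
```

```text
clock: 41.1
ee_pos: [511.4, 126.5, 294.8]
orientation: [0.729, 0.685, -0.002, -0.001]
ft_force: [-0.5, 1.5, 1.1]
width: 0.7
grasp_force: 0.3
clock: 41.4
ee_pos: [509.7, 100.0, 259.1]
orientation: [0.729, 0.685, -0.002, -0.001]
ft_force: [0.1, -1.0, 0.7]
width: 0.9
grasp_force: 0.3
clock: 41.8
ee_pos: [510.2, 86.2, 219.8]
orientation: [0.728, 0.685, 0.0, 0.0]
ft_force: [-0.1, 1.1, 0.4]
width: 0.6
grasp_force: 0.3
[510.2231433   86.16467973 219.82384225] [-0.73 -0.08  2.28] [-1.13 -0.08  4.58]
[]
[{'centre': [509.6, 53.5, 212.7], 'confidence': 0.97}]
```

```bash
python3 -m pendant '[[-0.7,0,1.2,0],[0,0,1.1,0],[0,0,0,0]]'; python3 -m pendant '[[-0.4,0,0.8,0],[0,0,0.5,0],[0,0,0,0]]'; python3 -m pendant '[[0,0,0.5,0],[0,0,0,0]]';  python3 -m pendant '[[0,0,0.5,0],[0,0,0,0]]'
```

```text
clock: 42.3
ee_pos: [508.9, 78.0, 194.2]
orientation: [0.729, 0.685, -0.001, -0.0]
ft_force: [0.5, 0.4, 1.3]
width: 0.5
grasp_force: 0.3
clock: 42.6
ee_pos: [508.5, 74.5, 181.7]
orientation: [0.728, 0.685, -0.001, -0.001]
ft_force: [-0.9, -0.8, 0.9]
width: 0.6
grasp_force: 0.0
clock: 42.8
ee_pos: [508.2, 74.4, 176.5]
orientation: [0.728, 0.685, -0.001, -0.001]
ft_force: [0.3, 0.7, 0.3]
width: 0.4
grasp_force: 0.0
clock: 43.0
ee_pos: [509.2, 74.5, 174.2]
orientation: [0.728, 0.685, -0.0, 0.0]
ft_force: [-3.8, -1.3, 9.6]
width: 0.5
grasp_force: 4.6
```

```bash
python3 -m pendant '[[0,0,0.2,0],[0,0,0,0]]'; python3 -m pendant '[[0,0,-2,0],[0,0,-4,0],[0,0,-4,0],[0,0,0,0],[0,0,0,0],[0,0,0,0]]'; python3 -c "
from h import *
print(sensors.get_obs()['ee_pos'])
P,C=cloud()
for X in P:
    for s in (120,180,235):
        c=np.array([522.5,296.5])-s*np.array([.062,.998])
        for o in (-100,100):
            q=c+o*np.array([.998,-.062]); m=np.hypot(*(X[:,:2]-q).T)<8; print(s,o,m.sum(),np.round(np.median(X[m,2]),1) if m.any() else 0)
for c in ('scene',):
    p,_=camera(c); cv2.imwrite('pics/s5.png',p)
    for q in ('lid_edge','tab_hook','catch_rim','timer_grip'): print(q,spotter.tip_of(c,q)[:2])"
```

```text
clock: 43.2
ee_pos: [509.3, 74.4, 174.0]
orientation: [0.728, 0.685, -0.0, 0.0]
ft_force: [-6.8, -0.7, 17.9]
width: 0.2
grasp_force: 8.8
clock: 43.8
ee_pos: [508.1, 74.5, 269.0]
orientation: [0.728, 0.685, -0.001, -0.001]
ft_force: [-0.1, -0.6, -0.7]
width: 0.5
grasp_force: 0.0
[508.14299978  74.53506901 268.96844977]
120 -100 51 161.0
120 100 0 0
180 -100 273 643.5
180 100 0 0
235 -100 0 0
235 100 0 0
120 -100 0 0
120 100 49 161.7
180 -100 2 162.3
180 100 50 162.1
235 -100 41 163.3
235 100 56 162.4
lid_edge []
tab_hook []
catch_rim [{'centre': [510.1, 67.2, 139.8], 'confidence': 0.75}]
timer_grip [{'centre': [437.8, -8.8, 185.9], 'confidence': 0.93}]
```

View pics/s5.png

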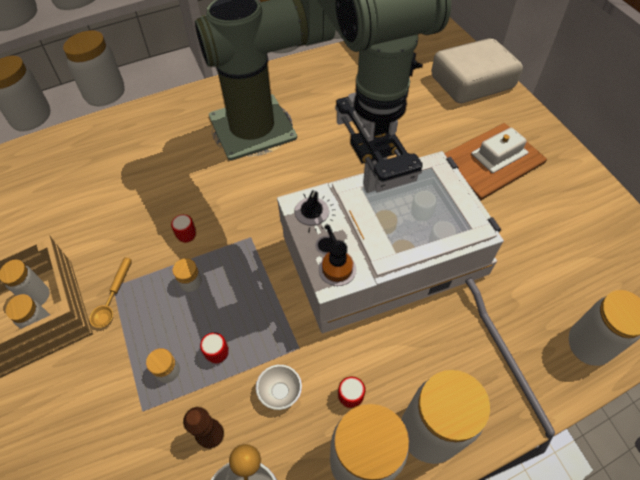

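The lid is shut: it reads level at 161–163 mm, lies flat in the picture from (335,185) to (500,240), and stays there. Next is the knob at (312,205); its bar angle comes from the depth data.

Run:
```python
from h import *
P,C=cloud()
d=np.load("pics/top0.npy"); i,k,D,R,t=K("top")
vv,uu=np.nonzero(d>0); z=d[vv,uu]; n=cv2.undistortPoints(np.stack([uu,vv],1).astype(float)[:,None],k,D)[:,0]
T=(np.c_[n*z[:,None],z]-t)@R
for X in (P[1],T):
    m=(np.hypot(X[:,0]-437.5,X[:,1]+9)<28)&(X[:,2]>190)&(X[:,2]<200)
    r=cv2.minAreaRect(X[m][:,:2].astype(np.float32)); w,V=np.linalg.eigh(np.cov(X[m][:,:2].T)); print(m.sum(),r,np.degrees(np.arctan2(V[1,1],V[0,1])))
o=sensors.get_obs(); print(o['joint_pos'],tool([437.5,-9.5,230]))
```

```text
133 ((437.8609619140625, -8.324996948242188), (14.205437660217285, 40.828304290771484), 46.55622863769531) 134.59279624168155
123 ((437.42041015625, -9.654325485229492), (12.841730117797852, 38.426246643066406), 42.68638610839844) 132.40161364660582
[-2.28727073e-02  4.05584041e-02  1.62117985e+00 -5.71017640e-06
  1.48046956e+00  3.81641587e-02] [-8.83 -6.63  4.05]
```

```bash
python3 -m pendant '[[-3,-2.2,0,0],[-3,-2.2,0,0],[-2.8,-2.2,0,0],[0,0,0,-0.14],[0,0,0,-0.14],[0,0,0,-0.14],[0,0,0,-0.14],[0,0,0,-0.14]]' 0; python3 -m pendant '[[0,0,0,-0.13],[0,0,0,0],[0,0,0,0]]'; python3 -c "
from h import *
o=sensors.get_obs();print(o['joint_pos'],o['ee_pos'],o['orientation'],tool([437.6,-9,184]),2*np.arctan2(*o['orientation'][[1,0]]))"
```

```text
clock: 45.05
ee_pos: [437.9, -9.3, 270.9]
orientation: [0.447, 0.895, 0.0, 0.0]
ft_force: [-0.0, 0.5, -0.0]
width: 46.8
grasp_force: 0.0
clock: 45.35
ee_pos: [438.0, -9.2, 270.8]
orientation: [0.391, 0.92, 0.0, 0.0]
ft_force: [-0.1, -0.5, 0.1]
width: 47.3
grasp_force: 0.0
[-2.19138421e-01 -1.33778640e-01  1.78713057e+00  1.11465098e-06
  1.48803539e+00 -9.85456534e-01] [437.98534767  -9.23353299 270.8221084 ] [3.91479759e-01 9.20186714e-01 1.92391730e-05 1.00846970e-04] [ 0.05 -0.01  8.68] 2.3371143480525878
```

```bash
python3 -m pendant '[[0,0,3,0],[0,0,3,0],[0,0,2,0],[0,0,0.7,0],[0,0,0,0],[0,0,0,0]]'; python3 -m pendant '[[0,0,0,0],[0,0,0,0],[0,0,0,0],[0,0,0,0],[0,0,0,0]]' -1 20; python3 -m pendant '[[0,0,0,0.1],[0,0,0,0.1],[0,0,0,0.1],[0,0,0,0.1],[0,0,0,0]]'; python3 -c "
from h import *
o=sensors.get_obs();print(o['joint_pos'],o['torque'])"
```

```text
clock: 45.95
ee_pos: [438.8, -9.4, 184.8]
orientation: [0.391, 0.921, 0.0, 0.001]
ft_force: [0.1, 0.1, -0.7]
width: 47.6
grasp_force: 0.0
clock: 46.45
ee_pos: [438.4, -8.9, 184.1]
orientation: [0.39, 0.921, 0.001, 0.0]
ft_force: [0.8, 1.2, -0.4]
width: 14.1
grasp_force: 19.9
clock: 46.95
ee_pos: [438.0, -9.2, 184.1]
orientation: [0.565, 0.825, 0.0, 0.0]
ft_force: [-0.8, 0.4, 2.4]
width: 13.2
grasp_force: 19.9
[-2.19100935e-01 -5.79721093e-02  1.90114192e+00 -1.83247675e-05
  1.29828743e+00 -5.88196217e-01] [ 0.02222979  0.03389288 -0.07837766]
```

```bash
python3 -m pendant '[[0,0,0,0.13],[0,0,0,0.13],[0,0,0,0.13],[0,0,0,0.13],[0,0,0,0.13],[0,0,0,0.13],[0,0,0,0.13],[0,0,0,0.13]]';  python3 -m pendant '[[0,0,0,0.13],[0,0,0,0.13],[0,0,0,0.13],[0,0,0,0.13],[0,0,0,0.13],[0,0,0,0.13],[0,0,0,0]]'; python3 -c "
from h import *
o=sensors.get_obs();print(o['joint_pos'],o['torque'])"
```

```text
clock: 47.75
ee_pos: [436.7, -9.0, 184.0]
orientation: [0.901, 0.434, -0.001, -0.001]
ft_force: [-4.7, 1.4, 5.3]
width: 13.8
grasp_force: 19.9
clock: 48.45
ee_pos: [436.3, -8.2, 184.0]
orientation: [0.998, 0.06, -0.002, -0.001]
ft_force: [-5.7, 2.6, 6.8]
width: 14.1
grasp_force: 20.0
[-2.18551600e-01 -5.87560974e-02  1.90199079e+00  1.36771982e-03
  1.30285655e+00  1.23162842e+00] [ 0.61744164  1.06294167 -0.01004138]
```

```bash
for k in 1; do python3 -m pendant '[[0,0,0,0.1],[0,0,0,0.1],[0,0,0,0.1],[0,0,0,0]]'; done; python3 -c "
from h import *
o=sensors.get_obs();print(o['joint_pos'][5],o['torque'])"; python3 -m pendant '[[0,0,0,0.1],[0,0,0,0]]'; python3 -c "
from h import *
o=sensors.get_obs();print(o['joint_pos'][5],o['torque'])";python3 -m pendant '[[0,0,0,0.1],[0,0,0,0]]'; python3 -c "
from h import *
o=sensors.get_obs();print(o['joint_pos'][5],o['torque'])"
```

```text
clock: 48.85
ee_pos: [436.3, -7.8, 184.0]
orientation: [0.996, -0.09, -0.002, -0.001]
ft_force: [-5.1, 2.9, 7.1]
width: 14.2
grasp_force: 20.0
1.531156053477016 [ 0.77836474  0.97227874 -0.01109135]
clock: 49.05
ee_pos: [436.4, -7.7, 184.0]
orientation: [0.99, -0.139, -0.002, -0.001]
ft_force: [-5.8, 4.2, 7.5]
width: 13.7
grasp_force: 20.0
1.6310734239134757 [ 0.87492524  0.98747885 -0.00513024]
clock: 49.25
ee_pos: [436.4, -7.6, 184.0]
orientation: [0.982, -0.188, -0.002, -0.001]
ft_force: [-4.9, 3.9, 7.5]
width: 13.9
grasp_force: 20.0
1.7310821551189275 [ 0.88283994  0.97417785 -0.07590565]
```

```bash
for r in 1; do python3 -m pendant '[[0,0,0,0.05],[0,0,0,0]]' | grep clock; python3 -c "
from h import *
o=sensors.get_obs();print(o['joint_pos'][5],o['torque'])"; python3 -m pendant '[[0,0,0,0.05],[0,0,0,0]]' | grep clock; python3 -c "
from h import *
o=sensors.get_obs();print(o['joint_pos'][5],o['torque'])"; python3 -m pendant '[[0,0,0,0.05],[0,0,0,0]]'|grep clock; python3 -c "
from h import *
o=sensors.get_obs();print(o['joint_pos'][5],o['torque'])"; done
```

```text
clock: 49.45
1.7802416036398543 [ 0.96378375  0.96305949 -0.04102563]
clock: 49.65
1.8302717750916297 [ 0.98055314  0.91405254 -0.04002094]
clock: 49.85
1.8800672051929452 [1.02764688 0.94870576 0.05909501]
```

```bash
python3 -m pendant '[[0,0,0,0.05],[0,0,0,0]]'; python3 -c "
from h import *
o=sensors.get_obs();print(o['joint_pos'],o['torque'])"; python3 -m pendant '[[0,0,0,0.05],[0,0,0,0]]'; python3 -c "
from h import *
o=sensors.get_obs();print(o['joint_pos'][5],o['torque'])
for c in ('scene','top'):
    p,_=camera(c);u,v=pix(c,[437.5,-9,190]).astype(int);cv2.imwrite(f'pics/kn_{c}.png',cv2.resize(p[v-40:v+40,u-50:u+50],None,fx=6,fy=6,interpolation=cv2.INTER_CUBIC))"
```

```text
clock: 50.05
ee_pos: [436.6, -7.5, 184.0]
orientation: [0.959, -0.285, -0.002, -0.001]
ft_force: [-4.8, 4.9, 6.7]
width: 14.3
grasp_force: 20.4
[-0.217905   -0.05867449  1.90193316  0.00282996  1.30235592  1.92922594] [1.02477396 0.78058874 0.37619572]
clock: 50.25
ee_pos: [436.8, -7.6, 184.0]
orientation: [0.951, -0.308, -0.002, -0.001]
ft_force: [-4.0, 5.2, 6.0]
width: 14.9
grasp_force: 21.0
1.9790147787275842 [0.88489498 0.71243543 0.45837031]
```

View pics/kn_scene.png

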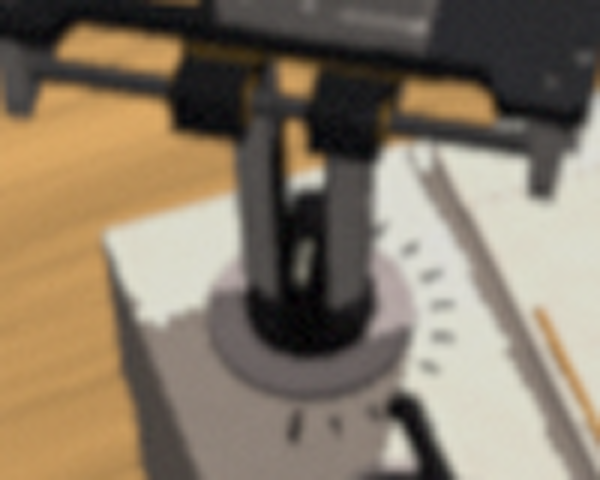

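The crop shows the bar between the pads, in line with the big end tick at (295,425). The moment jumped to 0.46 N m after 2.9 rad of turning, so the knob is at its end stop. I'll release it and retreat.

```bash
python3 -m pendant '[[0,0,0,0],[0,0,0,0],[0,0,0,0],[0,0,0,0]]' 0; python3 -m pendant '[[0,0,-2,0],[0,0,-4,0],[0,0,-4,0],[0,0,-4,0],[0,0,0,0],[0,0,0,0]]';  python3 -m pendant '[[4,0,-1,0],[4,0,0,0],[4,0,0,0],[4,0,0,0],[4,0,0,0],[0,0,0,0],[0,0,0,0]]'
python3 - <<'E'
from h import *
P,C=cloud()
for X in P:
    m=(np.hypot(X[:,0]-437.5,X[:,1]+9)<28)&(X[:,2]>190)&(X[:,2]<200)
    if m.sum()>20:
        w,V=np.linalg.eigh(np.cov(X[m][:,:2].T)); print(m.sum(),np.degrees(np.arctan2(V[1,1],V[0,1])))
for X in P:
    for s in (120,180,235):
        c=np.array([522.5,296.5])-s*np.array([.062,.998])
        for o in (-100,100):
            q=c+o*np.array([.998,-.062]); m=np.hypot(*(X[:,:2]-q).T)<8; print(s,o,m.sum(),np.round(np.median(X[m,2]),1) if m.any() else 0)
p,_=camera("top"); cv2.imwrite("pics/t9.png",p[100:400]); cv2.imwrite("pics/t9.png",cv2.resize(p[190:330,150:360],None,fx=3.5,fy=3.5,interpolation=cv2.INTER_CUBIC)); print(sensors.get_obs()['ee_pos'])
E
```

```text
clock: 50.75
ee_pos: [437.9, -9.4, 183.6]
orientation: [0.951, -0.31, -0.0, 0.0]
ft_force: [0.2, 0.6, 0.4]
width: 43.6
grasp_force: 0.0
clock: 51.35
ee_pos: [438.5, -9.5, 324.7]
orientation: [0.951, -0.31, 0.001, -0.0]
ft_force: [1.1, 0.4, -0.9]
width: 47.1
grasp_force: 0.0
clock: 52.05
ee_pos: [598.6, -127.2, 330.1]
orientation: [0.951, -0.31, -0.003, -0.0]
ft_force: [0.3, 0.5, -0.5]
width: 47.1
grasp_force: 0.0
120 -100 51 160.5
120 100 47 160.4
180 -100 51 161.2
180 100 45 161.5
235 -100 53 161.8
235 100 47 161.7
120 -100 34 161.5
120 100 49 162.0
180 -100 30 161.1
180 100 54 162.0
235 -100 1 162.2
235 100 56 162.8
[ 598.52556876 -126.20954241  333.30981347]
```

View pics/t9.png

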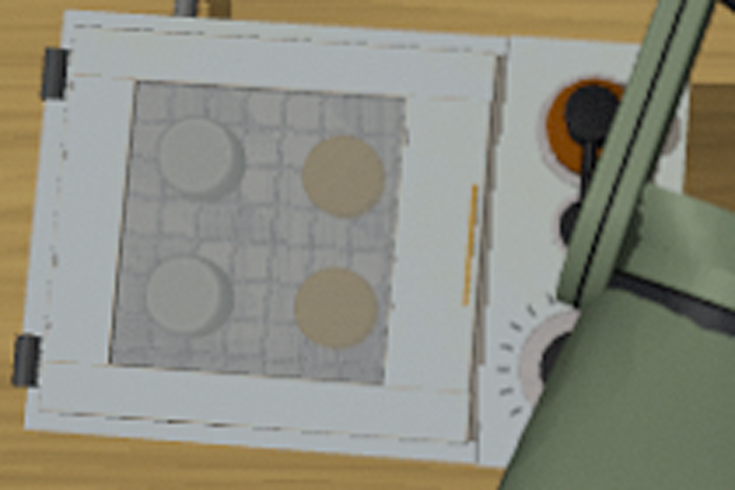

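The lid is down with all four pieces standing under the window, at (200,157), (188,295), (343,175) and (336,305). The arm hides the knob, so I'll step aside to check it.

```bash
python3 -m pendant '[[3,4,0,0],[3,4,0,0],[0,5,0,0],[0,5,0,0],[0,0,0,0],[0,0,0,0],[0,0,0,0]]'
python3 - <<'E'
from h import *
P,C=cloud()
for X in P:
    m=(np.hypot(X[:,0]-437.5,X[:,1]+9)<28)&(X[:,2]>190)&(X[:,2]<200)
    if m.sum()>20:
        w,V=np.linalg.eigh(np.cov(X[m][:,:2].T)); print(m.sum(),np.degrees(np.arctan2(V[1,1],V[0,1])))
p,_=camera("top"); cv2.imwrite("pics/t10.png",cv2.resize(p[190:400,150:510],None,fx=2,fy=2,interpolation=cv2.INTER_CUBIC)); print(sensors.get_obs()['ee_pos'])
E
```

```text
clock: 52.9
ee_pos: [542.2, -306.4, 334.5]
orientation: [0.951, -0.309, 0.001, -0.0]
ft_force: [0.5, 0.2, -0.3]
width: 47.0
grasp_force: 0.0
130 148.2829059665164
132 150.86440623981312
[ 542.69140813 -306.18016962  334.03441998]
```

View pics/t10.png

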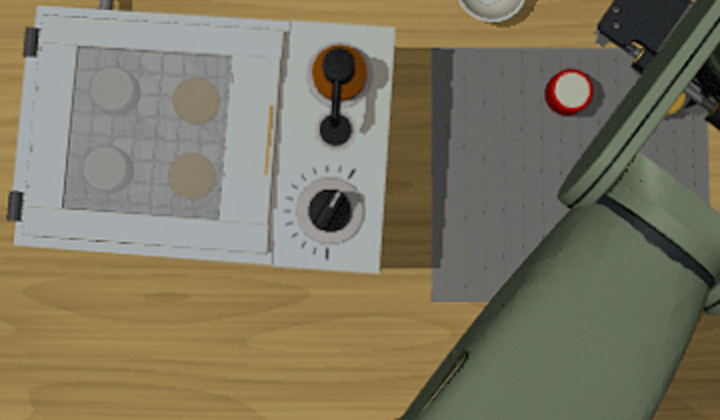

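The pointer at (335,200) now aims at the end tick at (352,174), the lid is shut and the pump is up. I'm handing in.

```bash
python3 -c "
from h import *
print(job_done())"
```

```text
the job is handed in; nothing more can be done
None
```

I handed the job in: both empty jars and both loose lids (the four present) are in the basket, the pump was pressed fully and came back up, the lid is shut and stayed shut, and the timer is at its end stop; I didn't see the tab itself, and no verdict came back.

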